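Sort the wax moulds and hold one at the injector

TASK

Three look-alike wax moulds (silicone between aluminium plates) of different size lie loose on the bench: first put the small one and the medium one away on the wooden mould board, each flat in the free front place of the row that holds its own size, and let go of them. Then take the large mould, pass it level, sprue-hole end first, through the window in the wax injector's guard and push it gently onto the spring nozzle until the nozzle is pressed in well past half of its 8 mm travel; finish while still holding the mould there for the shot. Do not ram the injector, and leave everything else on the bench as it lies.

Things in the scene. Friction and masses are not known exactly. Their poses are not given: they have to be found in the camera images.
- mould_large: the large loose mould: brown silicone between two aluminium plates, a box 74 long (x) x 50 wide (y) x 30 thick (z) mm, about 160 g, lying flat, at the start somewhere in the middle of the bench; the three loose moulds swap places and their sprue ends point away from the robot within about 25 degrees. Origin: centre of its underside. +x points to the end with the sprue hole (12 mm square, 4 mm deep, in the middle of that end face)
- mould_medium: the medium loose mould: brown silicone between two aluminium plates, a box 62 long (x) x 42 wide (y) x 26 thick (z) mm, about 110 g, lying flat, at the start somewhere in the middle of the bench; the three loose moulds swap places and their sprue ends point away from the robot within about 25 degrees. Origin: centre of its underside. +x points to the end with the sprue hole (12 mm square, 4 mm deep, in the middle of that end face)
- mould_small: the small loose mould: brown silicone between two aluminium plates, a box 50 long (x) x 34 wide (y) x 22 thick (z) mm, about 70 g, lying flat, at the start somewhere in the middle of the bench; the three loose moulds swap places and their sprue ends point away from the robot within about 25 degrees. Origin: centre of its underside. +x points to the end with the sprue hole (12 mm square, 4 mm deep, in the middle of that end face)
- mould_large_sprue (a point): centre of the sprue-hole end face of the large mould (37 mm ahead of and 15 mm above the mould's origin); axes as the mould
- mould_board: fixed wooden board with two routed channels for moulds, 156 (x) x 134 (y) x 11 mm high, on the left of the bench. Origin: centre of its underside; the channels run along x, -x end nearer the robot. Channel floors are 5 mm above the bench, the 6 mm high rims and the 30 mm wide middle rib end 11 mm above it. Left (+y) channel 40 mm wide for small moulds, right channel 48 mm wide for medium ones, both 140 mm long; moulds lying in both channels leave 36 mm between them
- row_small (a point): middle of the free front (near) place of the small moulds' row, on the channel floor: where the origin of the small mould belongs. x runs along the row; the channel leaves 3 mm on either side of the mould, and in x 12 mm to the end rim in front, about 25 mm to the mould behind
- row_medium (a point): the same for the medium moulds' row and the medium mould (3 mm free on either side, 6 mm to the end rim in front, about 9 mm to the mould behind)
- mate_small: a small mould that already lies at the back of the small row, same shape as the loose one (origin: centre of underside); leave it
- mate_medium: a medium mould that already lies at the back of the medium row, same shape as the loose one; leave it
- injector: bench wax injector, fixed, on the right of the bench: base plate 116 mm wide, white pot (102 mm across, its front 71 mm behind the guard's front face, 168 mm high, with a gauge to 215 mm), and in front an upright steel guard plate 96 mm wide, 5 mm thick, up to 98 mm high, with a window. Origin: on the bench under the middle of the guard's front face; +x points level through the window towards nozzle and pot (about away from the robot)
- window (a point): middle of the guard's window in the guard's front face, 60 mm above the bench; axes as the injector. The window is 52 mm wide (y) x 32 mm high (z), 2 mm more each way than the large mould; round it a mouth flared at 28 degrees stands out 9 mm towards the robot (there 5 mm wider on each side). Nothing supports a mould in front of or behind the guard
- nozzle_tip (a point): tip of the spring-loaded brass nozzle (9 mm thick), on the window's axis, pointing at the robot, 22 mm behind the guard's front face when out; it enters the sprue hole and meets its bottom, when the mould's end face is 26 mm behind the guard's front face. It moves with the nozzle
- nozzle (a joint): how far the nozzle is pushed in (m): 0 out, 0.008 at its stop; a spring pushes it back with about 3.5 N at 0 and 9 N at 0.008
- wax_block: bystander: green wax block 32 x 61 x 18 mm, origin at the centre of its underside (so for all bystanders)
- blue_tweezers: bystander: blue plastic tweezers, 159 x 25 x 12 mm
- flux_jar: bystander: small white jar with a yellow lid, 46 mm across, 41 mm high
- needle_file: bystander: black-handled needle file, 170 x 15 x 15 mm
- steel_tweezers2: bystander: steel tweezers, 130 x 15 x 8 mm
- charcoal_block: bystander: black charcoal block 45 x 71 x 22 mm

How it is judged:
By the outcome, as a careful person would: the job done as asked, in the order asked, and still so for the second after the job is handed in, while the arm keeps its last pose, push and grip.
It also fails if it takes over 72 s, if anything falls off the work surface, if the arm or the gripper's body presses on something with over 40 N, if the wrist force passes 120 N, or if a joint passes its speed limit or range.

ROBOT

A 6-joint arm with a two-finger parallel gripper is mounted at the origin on a cart in front of the work surface, level with it; the furniture and walls round the work are solid. World frame = base frame: x ahead of the robot, y to its left, z up, the work surface at z = 0. Lengths are in m, angles in degrees, forces in N, time in s.
With the tool pointing down it reaches from about 0.3 to 0.75 m from the base axis. Payload 8.5 kg.
Tool frame: the origin (TCP) lies midway between the tips of the shut fingers; the grasp point (between the pads) lies 19 mm behind it (env.hold_point_z is the distance from the TCP to the grasp point, in m); z points along the fingers, y is the line along which they close (so a half turn about z gives the same grasp; the last joint's range is limited). The gripper opens to 85 mm and grips with 20 to 120 N. Pads are 22 mm wide; open, the fingers measure 114 mm over their backs; the gripper's body (76 mm by 85 mm) begins 54 mm behind the grasp point. The pads swing forward as they close: fully open they stand 13 mm farther back than shut.
Start: joints at [55.445, 21.807, 74.336, -0, 83.858, -12.336], TCP at [0.208, 0.509, 0.231] pointing down, gripper open.
Joint ranges: [-178.18, 178.18], [-50.72, 133.34], [12.68, 142.11], [-81.47, 261.47], [9.98, 163.14], [-165.26, 165.26]. Speed limits (degrees/s): [136.94, 136.94, 180, 180, 180, 180].

INTERFACE

Orientations are given as a 3x3 rotation matrix whose columns are the frame's x, y, z axes.
In Python, from rig import observe, get_image, camera_info, env gives the robot as it stands.
- The arm moves only by the tool drive_tool, never from a script. Its arguments are lists of equal length, an entry for each row: "offset": the shift along the tool's x, y, z in units of 40 mm (1.0 is 40 mm), a list of three; "turn": the turn, a rotation vector about the tool's x, y, z in units of 6 degrees (1.0 is 6 degrees), a list of three; "hand": the opening, from 0 (shut) to 1 (fully open). A call has exactly 10 rows; each row shifts and turns the commanded pose from where the row before left it, along the tool's axes as they then stand; what a row does not reach is not made up. A row lasts 1/8 s, in which the tool goes at most 62.5 mm and 10.7 degrees, less where a joint would pass 70% of its speed; a pose out of reach is approached as far as the arm can. A call is refused whole if a number of a shift passes 1 or a number of a turn 1, either way. A call with a gripper value outside its range is refused whole. The fingers move at their own pace and stop on an object; "newtons" is the grip in N (left out, the last holds). Time passes only in rows, so rows that do not move let the fingers close, or fill a call up. It gives the time, the measured TCP pose, the force, the opening and the grip force at its end, in the units of the state.
- observe(): the state, without advancing time (a new reading comes with each control period).
- get_image(name): name is "scene" or "top"; returns the picture (384x512x3 uint8, blue, green, red); there is no depth.
- camera_info(name): a dict with "fx", "fy", "cx", "cy" (pixels), "k1" (the pictures are not rectified: a ray, as slopes to the right and down, at radius r is drawn at 1 + k1 r^2 times it, then the intrinsics apply), "world_to_cam" (4x4, takes a point from world to camera coordinates). Camera axes: x right, y down, z forward; pixel columns grow to the right and rows downward; lengths in m; the calibration is good to about 2 mm. A picture is of the moment at which its call begins. camera_info takes no time and is no camera call.
- env.close_job(): hands the job in; it is judged then, once.
The state is a dict: "time_s": time; "q": joint angles; "qvel": joint speeds; "joint_efforts": joint torques, N m; "position": TCP position; "tool_rot": TCP orientation; "ft_force": force on the tool from outside, world axes, zero at the start; "wrist_torque": the same for the moment, N m; "grip_width": finger opening in m; "gripper_force": force on a finger pad.
Only numpy, scipy, OpenCV 4.12 (cv2) and the standard library are available. Lean on these libraries where they do the work, as an engineer would, in place of code of your own. Each camera call takes 0.05 s, during which the arm holds its last target. There are 200 camera calls.

## Working session

There is one attempt and no reset: what is moved stays moved. The work goes in short steps, Python scripts to look and compute and a tool call to move; the robot and the scene stay as the last step left them, time stands still between calls to the robot, and variables do not carry over. Pictures are saved under pics/ and viewed, at most 10 in all, crops included, and the job is handed in when it is done.

Besides the shell and the picture viewer there is one more tool, called after ">>>" in YAML: its name, and indented under it one key for each argument. drive_tool: Moves the arm, as the interface text tells. Its arguments: {"type":"object","properties":{"offset":{"type":"array"},"turn":{"type":"array"},"hand":{"type":"array"},"newtons":{"type":"number"}},"required":["offset","turn","hand"]}

```bash
ls; mkdir -p pics; python3 - <<'E'
from rig import *
import cv2
for n in("scene","top"):
    im=get_image(n); cv2.imwrite(f"pics/{n}0.png",im); c=camera_info(n); print(n,{k:(v if k!="world_to_cam" else [[round(float(x),4) for x in r] for r in v]) for k,v in c.items()})
o=observe();print(o["time_s"],o["position"],o["tool_rot"],o["grip_width"],env.hold_point_z)
E
```

```text
pics
scene {'fx': 425.1188940153066, 'fy': 425.1188940153066, 'cx': 249.6244194634807, 'cy': 187.35572261498655, 'k1': -0.13019597228307359, 'world_to_cam': [[0.6646, -0.7471, 0.0118, -0.4092], [-0.3222, -0.3008, -0.8976, 0.2912], [0.6742, 0.5928, -0.4406, 0.4938], [0.0, 0.0, 0.0, 1.0]]}
top {'fx': 349.14059392497114, 'fy': 349.14059392497114, 'cx': 253.39758788470073, 'cy': 189.39148484759227, 'k1': -0.0757678942677469, 'world_to_cam': [[-0.0235, -0.9997, -0.0069, 0.0441], [-0.9819, 0.0244, -0.1877, 0.6808], [0.1878, 0.0023, -0.9822, 0.8365], [0.0, 0.0, 0.0, 1.0]]}
0.1 [0.20783277 0.50892325 0.23076549] [[-9.25759473e-01  3.78112236e-01 -7.30958627e-04]
 [ 3.78112860e-01  9.25758818e-01 -1.12958969e-03]
 [ 2.49579712e-04 -1.32211321e-03 -9.99999095e-01]] 0.08532293813847142 0.0187
```

View pics/scene0.png

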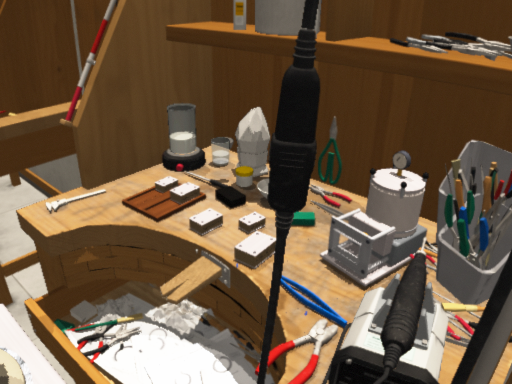

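View pics/top0.png

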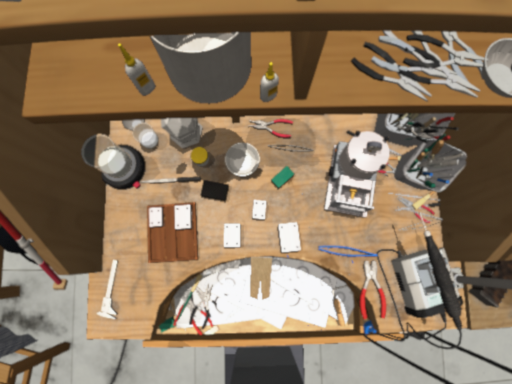

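```bash
cat >h.py <<'E'
import numpy as np,cv2
from rig import *
def proj(n,P):
    c=camera_info(n);P=np.atleast_2d(np.asarray(P,float));M=np.array(c["world_to_cam"])
    q=P@M[:3,:3].T+M[:3,3];s=q[:,:2]/q[:,2:];r2=(s**2).sum(1,keepdims=True);s=s*(1+c["k1"]*r2)
    return s*[c["fx"],c["fy"]]+[c["cx"],c["cy"]]
def rect(n,im,h,x0,x1,y0,y1,mm=0.5):
    # rows: x decreasing downward, cols: y decreasing rightward
    xs=np.arange(x1,x0,-mm/1000);ys=np.arange(y1,y0,-mm/1000)
    Y,X=np.meshgrid(ys,xs);p=proj(n,np.c_[X.ravel(),Y.ravel(),np.full(X.size,h)]).astype(np.float32).reshape(X.shape+(2,))
    return cv2.remap(im,p[...,0],p[...,1],cv2.INTER_CUBIC)
def moulds(n,im,h,box,thr=150,mm=0.5):
    r=rect(n,im,h,*box,mm);g=cv2.GaussianBlur(r,(5,5),0).min(2)
    m=(g>thr).astype(np.uint8);out=[]
    m=cv2.morphologyEx(m,cv2.MORPH_CLOSE,np.ones((11,11)))
    for c in cv2.findContours(m,cv2.RETR_EXTERNAL,cv2.CHAIN_APPROX_NONE)[0]:
        if cv2.contourArea(c)*mm*mm<900: continue
        (cx,cy),(w,hh),a=cv2.minAreaRect(c)
        if w<hh: a-=90;w,hh=hh,w
        # long-axis direction: image (cos a, sin a) -> world x=-v,y=-u
        yaw=np.degrees(np.arctan2(-np.cos(np.radians(a)),-np.sin(np.radians(a))))
        yaw=(yaw+90)%180-90
        out.append([round(box[1]-cy*mm/1000,4),round(box[3]-cx*mm/1000,4),round(yaw,1),round(w*mm,1),round(hh*mm,1)])
    return out
E
python3 - <<'E'
from h import *
ims={n:cv2.imread(f"pics/{n}0.png") for n in("top","scene")}
print(proj("top",[[.5,0,0],[.5,.2,0],[.5,-.2,0]]))
for n in ims:
  for h in(.022,.026,.030,.027,.031):print(n,h,moulds(n,ims[n],h,(.4,.72,-.12,.36)))
def crop(n,x0,y0,x1,y1,s):return cv2.resize(ims[n][y0:y1,x0:x1],None,fx=s,fy=s,interpolation=cv2.INTER_CUBIC)
a=crop("top",320,125,395,220,4);b=crop("scene",315,145,430,285,4);c=crop("top",140,180,310,270,3)
H=600;W=800;o=np.zeros((H,W,3),np.uint8);o[:a.shape[0],:300]=a;o[:560,310:310+460]=b
cv2.imwrite("pics/c1.png",o)
c=crop("top",140,190,310,270,4.6);cv2.imwrite("pics/c2.png",c)
E
```

```text
[[265.49406805 260.39462433]
 [190.90053484 261.99995147]
 [339.93104289 258.2920995 ]]
top 0.022 [[0.4535, 0.0533, np.float64(-90.0), 345.5, 106.0], [0.5614, -0.0636, np.float64(4.8), 78.9, 53.4], [0.5699, 0.0893, np.float64(-0.9), 65.5, 46.7], [0.6225, 0.294, np.float64(2.0), 52.5, 35.2], [0.6212, 0.2203, np.float64(1.8), 64.9, 43.2], [0.6368, 0.0146, np.float64(-6.7), 53.1, 37.5]]
top 0.026 [[0.4535, 0.053, np.float64(-90.0), 345.0, 106.0], [0.5612, -0.0631, np.float64(4.8), 78.4, 53.3], [0.5695, 0.0887, np.float64(0.0), 65.0, 46.5], [0.6219, 0.2928, np.float64(2.1), 52.1, 34.9], [0.6207, 0.2195, np.float64(1.8), 64.9, 42.9], [0.6363, 0.0146, np.float64(-6.7), 53.0, 37.3]]
top 0.03 [[0.4535, 0.0527, np.float64(-90.0), 344.5, 106.0], [0.5609, -0.0628, np.float64(4.8), 77.9, 52.9], [0.5695, 0.0888, np.float64(-1.1), 64.6, 46.5], [0.6215, 0.2916, np.float64(2.6), 52.0, 34.9], [0.6204, 0.2186, np.float64(1.6), 64.5, 42.8], [0.6357, 0.0146, np.float64(-6.6), 52.9, 37.1]]
top 0.027 [[0.4535, 0.053, np.float64(-90.0), 345.0, 106.0], [0.5611, -0.063, np.float64(4.5), 78.3, 53.3], [0.5696,
[... 1078 characters left out ...]
 52.3], [0.6143, 0.2797, np.float64(3.6), 53.4, 39.7], [0.6219, -0.0001, np.float64(-5.4), 52.4, 37.6], [0.6179, 0.2129, np.float64(2.1), 66.4, 47.1]]
scene 0.027 [[0.5653, 0.0828, np.float64(-0.9), 67.0, 48.3], [0.5602, -0.0647, np.float64(5.2), 77.7, 52.8], [0.6181, 0.2847, np.float64(3.7), 53.9, 39.8], [0.6258, 0.0034, np.float64(-5.3), 52.6, 37.6], [0.6217, 0.2176, np.float64(2.0), 66.9, 47.5]]
scene 0.031 [[0.4408, 0.3553, np.float64(-10.9), 80.8, 17.5], [0.558, 0.0775, np.float64(-4.4), 69.5, 50.2], [0.5555, -0.0686, np.float64(5.0), 77.3, 52.3], [0.613, 0.2778, np.float64(4.8), 53.6, 39.0], [0.6206, -0.0013, np.float64(-5.3), 52.1, 37.2], [0.6167, 0.2113, np.float64(2.0), 66.0, 47.0]]
```

View pics/c1.png

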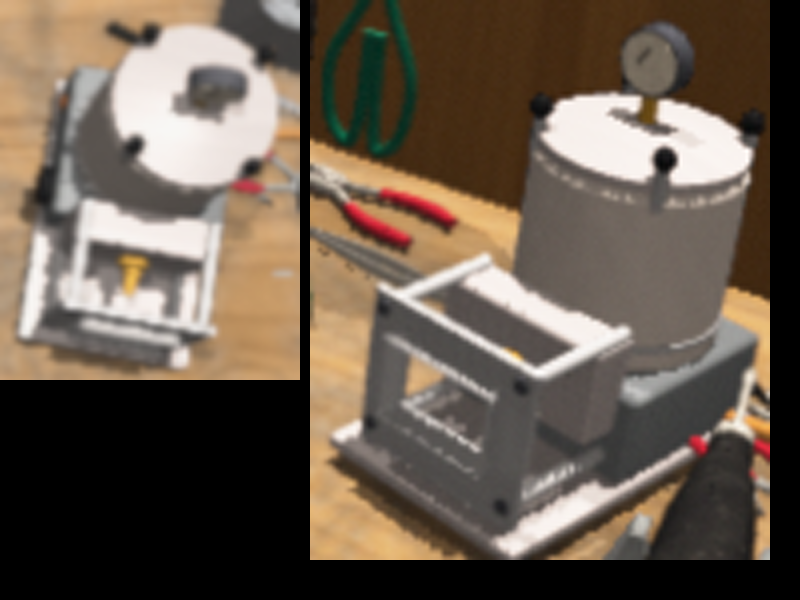

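View pics/c2.png

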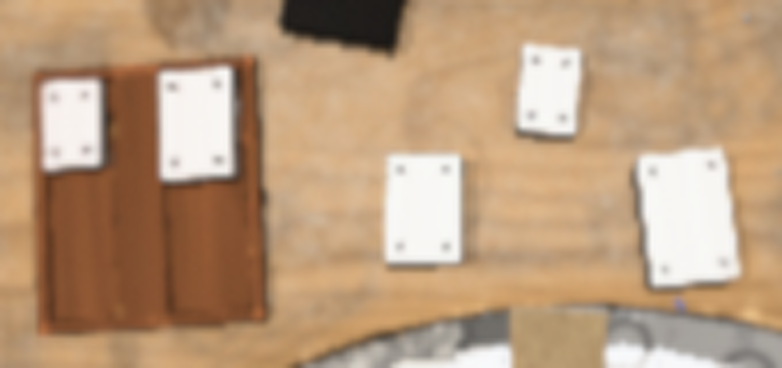

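```bash
cat >inj.py <<'E'
from h import *
from scipy.optimize import least_squares
t=np.array([[.5609,-.0628,.03],[.5695,.0888,.026],[.6368,.0146,.022],[.622,.2925,.027],[.6203,.2186,.031]])
s=np.array([[.5566,-.0676,.03],[.5649,.0854,.026],[.6322,.009,.022],[.6181,.2847,.027],[.6167,.2113,.031]])
d=proj("scene",s)-proj("scene",t); sh=d.mean(0); print("scene shift px",sh.round(2),d.std(0).round(2))
def T(p,P):
    c,s_=np.cos(p[2]),np.sin(p[2]);P=np.atleast_2d(np.array(P,float))
    return np.c_[p[0]+c*P[:,0]-s_*P[:,1],p[1]+s_*P[:,0]+c*P[:,1],P[:,2]]
topc=lambda u,v:(320+u/4-.375,125+v/4-.375); scc=lambda u,v:(315+(u-310)/4-.375,145+v/4-.375)
obs=[("top",(.0,.048,.098),topc(62,306)),("top",(0,-.048,.098),topc(215,335)),("top",(.122,0,.168),topc(195,107)),
("scene",(0,.048,.098),scc(379,291)),("scene",(0,-.048,.098),scc(531,382)),("scene",(.122,0,.168),scc(648,140))]
def f(p):
    return np.concatenate([proj(n,T(p,P))[0]+(sh if n=="scene" else 0)-o for n,P,o in obs])
r=least_squares(f,[.6,-.22,-.1],loss="soft_l1");p=r.x
E
python3 - <<'E'
from inj import *
print(p[:2],np.degrees(p[2]));print(f(p).reshape(-1,2).round(1))
def sq(x,w,z0,z1):return [(x,w,z0),(x,-w,z0),(x,-w,z1),(x,w,z1)]
a=np.linspace(0,6.283,40)
L=[sq(0,.048,0.0,.098),sq(0,.026,.044,.076),sq(-.009,.031,.039,.081),[(.122+.051*np.cos(b),.051*np.sin(b),.168) for b in a],[(.022,0,.06),(.04,0,.06)]]
o=np.zeros((600,800,3),np.uint8)
for n,x0,y0,x1,y1,X in(("top",320,125,395,220,0),("scene",315,145,430,285,310)):
    im=cv2.resize(cv2.imread(f"pics/{n}0.png")[y0:y1,x0:x1],None,fx=4,fy=4,interpolation=cv2.INTER_CUBIC)
    for l in L:
        q=((proj(n,T(p,l))+(sh if n=="scene" else 0)-[x0,y0]+.375)*4).round().astype(np.int32)
        cv2.polylines(im,[q],True,(0,0,255),1)
    o[:im.shape[0],X:X+im.shape[1]]=im
im=cv2.imread("pics/top0.png");c=cv2.resize(im[195:270,140:205],None,fx=4,fy=4,interpolation=cv2.INTER_CUBIC)
# board fit
ob=[(35,70),(255,57),(267,322),(40,332)];md=[(.078,.067,.011),(.078,-.067,.011),(-.078,-.067,.011),(-.078,.067,.011)]
g=lambda b:np.concatenate([proj("top",T(b,m))[0]-(140+u/4.6-.39,190+v/4.6-.39) for m,(u,v) in zip(md,ob)])
b=least_squares(g,[.58,.25,.03],loss="soft_l1").x;print("board",b[:2],np.degrees(b[2]),g(b).round(1))
o[390:,:300]=0
cv2.imwrite("pics/c3.png",o)
E
```

```text
scene shift px [0.4  1.51] [0.46 0.2 ]
[ 0.62843962 -0.22176531] -13.473041186139998
[[ 0.5  0.4]
 [ 0.2  1.1]
 [ 2.4 -0.5]
 [-1.4 -1.4]
 [ 0.5 -0.7]
 [-0.1 -4.2]]
board [0.58137023 0.24990222] 2.3591921514832563 [-0.2 -0.2  0.6 -0.4  0.1 -0.1 -0.5  0.7]
```

View pics/c3.png

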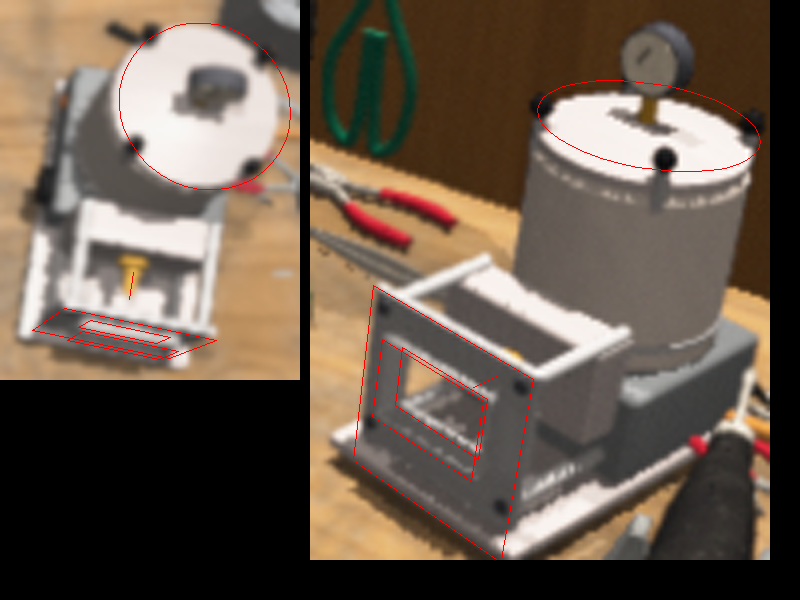

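```bash
cat >plan.py <<'E'
import sys
from h import *
# plan.py x y z yaw : units to go from here
o=observe();R=np.array(o["tool_rot"]);P=np.array(o["position"])
psi=np.degrees(np.arctan2(R[1,1],R[0,1]))-90
print("t",round(o["time_s"],2),"P",P.round(4),"psi",round(psi,2),"F",np.round(o["ft_force"],1),"w",round(o["grip_width"],4),"q6",np.round(o["q"][5],0), "tilt",R[:,2].round(4))
if len(sys.argv)>4:
    x,y,z,w=map(float,sys.argv[1:5]);c,s=np.cos(np.radians(w)),np.sin(np.radians(w))
    Rt=np.array([[-c,-s,0],[-s,c,0],[0,0,-1]]).T.T
    Rt=np.array([[-c,-s,0],[-s,c,0],[0,0,-1.]])
    print("turn units",(cv2.Rodrigues(R.T@Rt)[0].ravel()/np.radians(6)).round(3),"then offset units",(Rt.T@(np.array([x,y,z])-P)/.04).round(3))
E
python3 plan.py .6345 .012 .11 -6
```

```text
t 0.1 P [0.2078 0.5089 0.2308] psi -22.22 F [ 0.   0.  -0.5] w 0.0853 q6 -12.0 tilt [-7.0e-04 -1.1e-03 -1.0e+00]
turn units [-0.012 -0.004 -2.703] then offset units [-11.907 -11.24    3.019]
```

>>> drive_tool:
  offset:
    - [0,0,0]
    - [0,0,0]
    - [-1,-0.95,0]
    - [-1,-0.95,0]
    - [-1,-0.95,0]
    - [-1,-0.95,0]
    - [-1,-0.95,0]
    - [-1,-0.95,0]
    - [-1,-0.95,0]
    - [-1,-0.95,0]
  turn:
    - [0,0,-1]
    - [0,0,-1]
    - [0,0,-0.7]
    - [0,0,0]
    - [0,0,0]
    - [0,0,0]
    - [0,0,0]
    - [0,0,0]
    - [0,0,0]
    - [0,0,0]
  hand: [1,1,1,1,1,1,1,1,1,1]
  newtons: 60

```text
time_s: 1.35
position: [0.492, 0.1692, 0.2311]
tool_rot: [[-0.994, 0.105, -0.001], [0.105, 0.994, 0.0], [0.001, 0.0, -1.0]]
ft_force: [0.3, 0.1, -0.0]
grip_width: 0.0854
gripper_force: 0.0
```

```bash
python3 plan.py .6345 .012 .10 -6
```

```text
t 1.35 P [0.492  0.1692 0.2311] psi -6.03 F [ 0.3  0.1 -0. ] w 0.0854 q6 -78.0 tilt [-5.e-04  1.e-04 -1.e+00]
turn units [ 0.    -0.005 -0.004] then offset units [-3.954 -3.536  3.278]
```

>>> drive_tool:
  offset:
    - [-1,-0.9,0.5]
    - [-1,-0.9,0.5]
    - [-1,-0.9,1]
    - [-0.95,-0.84,1]
    - [0,0,0.8]
    - [0,0,0.7]
    - [0,0,0.6]
    - [0,0,0.45]
    - [0,0,0]
    - [0,0,0]
  turn:
    - [0,0,0]
    - [0,0,0]
    - [0,0,0]
    - [0,0,0]
    - [0,0,0]
    - [0,0,0]
    - [0,0,0]
    - [0,0,0]
    - [0,0,0]
    - [0,0,0]
  hand: [1,1,1,1,1,1,1,1,1,0]

```text
time_s: 2.6
position: [0.6304, 0.0173, 0.0142]
tool_rot: [[-0.994, 0.105, 0.001], [0.105, 0.994, -0.0], [-0.001, -0.0, -1.0]]
ft_force: [0.7, 0.3, 1.1]
grip_width: 0.0698
gripper_force: 0.0
```

>>> drive_tool:
  offset:
    - [0,0,0]
    - [0,0,0]
    - [0,0,0]
    - [0,0,0]
    - [0,0,0]
    - [0,0,0]
    - [0,0,-0.5]
    - [0,0,-1]
    - [0,0,-0.5]
    - [0,0,0]
  turn:
    - [0,0,0]
    - [0,0,0]
    - [0,0,0]
    - [0,0,0]
    - [0,0,0]
    - [0,0,0]
    - [0,0,0]
    - [0,0,0]
    - [0,0,0]
    - [0,0,0]
  hand: [0,0,0,0,0,0,0,0,0,0]

```text
time_s: 3.85
position: [0.6305, 0.0172, 0.0947]
tool_rot: [[-0.994, 0.105, 0.003], [0.105, 0.994, -0.0], [-0.003, -0.0, -1.0]]
ft_force: [-0.2, -0.4, -0.1]
grip_width: 0.0318
gripper_force: 59.7
```

```bash
python3 plan.py .53 .29 .08 2.3; python3 - <<'E'
from h import *
a=get_image("top");b=get_image("scene");cv2.imwrite("pics/top1.png",a);cv2.imwrite("pics/scene1.png",b)
o=np.hstack([cv2.resize(a[170:270,190:310],None,fx=3.3,fy=3.3),cv2.resize(b[150:250,190:310],None,fx=3.3,fy=3.3)])
cv2.imwrite("pics/c4.png",o)
E
```

```text
t 3.85 P [0.6305 0.0172 0.0947] psi -6.02 F [-0.2 -0.4 -0.1] w 0.0318 q6 -93.0 tilt [ 3.e-03 -5.e-04 -1.e+00]
turn units [-0.004  0.029 -1.386] then offset units [2.236 6.915 0.368]
```

View pics/c4.png

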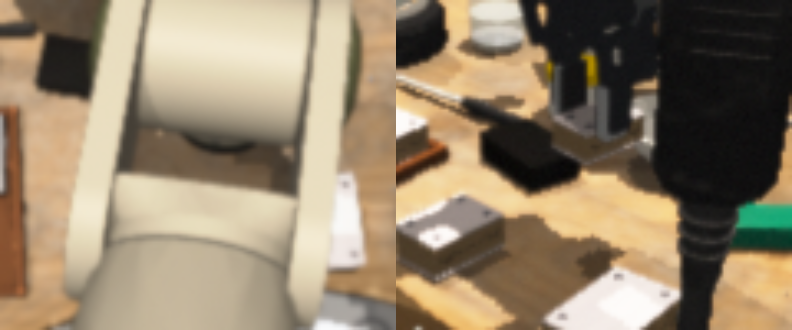

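```bash
python3 - <<'E'
from inj import *
im=cv2.imread("pics/scene1.png")
o=cv2.resize(im[170:215,225:275],None,fx=12,fy=12,interpolation=cv2.INTER_CUBIC)
q=np.array([.6305,.0172,np.radians(-6)]);z=.0805
for sgn,col in((0,(0,0,255)),(1,(0,255,0))):
    for zz in(z,z+.022):
        l=[(.025,.017,zz),(-.025,.017,zz),(-.025,-.017,zz),(.025,-.017,zz)]
        u=((proj("scene",T(q,l))+sgn*sh-[225,170]+.46)*12).round().astype(np.int32);cv2.polylines(o,[u],True,col,1)
cv2.imwrite("pics/c5.png",o)
E
```

```text
scene shift px [0.4  1.51] [0.46 0.2 ]
```

View pics/c5.png

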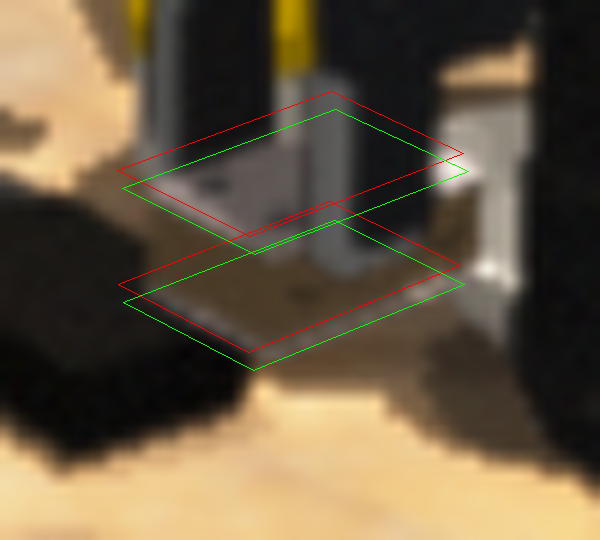

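```bash
python3 plan.py .544 .2885 .034 2.3
```

```text
t 3.95 P [0.6294 0.0174 0.0924] psi -6.02 F [-0.3  0.6 -1. ] w 0.0321 q6 -93.0 tilt [-1.4e-03  2.0e-04 -1.0e+00]
turn units [ 0.002 -0.013 -1.387] then offset units [1.861 6.858 1.46 ]
```

```bash
python3 - <<'E'
from h import *
for i in range(6):
    get_image("top");o=observe();print(o["position"].round(4),np.round(o["qvel"],2).tolist(),np.round(o["ft_force"],1))
E
python3 plan.py .544 .2885 .034 2.3
```

```text
[0.6292 0.0174 0.092 ] [-0.0, 0.42, -0.13, 0.02, 0.13, 0.06] [ 0.2  0.8 -1.1]
[0.6293 0.0174 0.0919] [0.03, 0.11, -0.28, -0.05, 0.08, 0.05] [ 0.4  0.5 -1.9]
[0.6294 0.0173 0.092 ] [0.01, -0.15, -0.32, -0.01, 0.13, -0.02] [-0.5  0.7 -0.8]
[0.6295 0.0173 0.0922] [-0.14, -0.23, -0.4, -0.05, 0.13, -0.0] [-0.3  0.6 -0.6]
[0.6296 0.0173 0.0924] [-0.07, -0.22, -0.26, 0.01, 0.12, -0.05] [ 0.9 -0.1 -1.3]
[0.6297 0.0173 0.0927] [0.05, -0.3, -0.3, 0.03, 0.09, -0.04] [-0.1 -0.3 -0.7]
t 4.25 P [0.6297 0.0173 0.0927] psi -6.02 F [-0.1 -0.3 -0.7] w 0.0319 q6 -93.0 tilt [-1.1e-03  2.0e-04 -1.0e+00]
turn units [ 1.000e-03 -1.100e-02 -1.387e+00] then offset units [1.868 6.86  1.466]
```

>>> drive_tool:
  offset:
    - [0,0,0]
    - [0.2,0.8,0]
    - [0.27,0.98,0]
    - [0.27,0.98,0]
    - [0.27,0.98,0]
    - [0.27,0.98,0.1]
    - [0.27,0.98,0.2]
    - [0.2,0.7,0.5]
    - [0.12,0.46,0.4]
    - [0,0,0.26]
  turn:
    - [0,0,-0.7]
    - [0,0,-0.69]
    - [0,0,0]
    - [0,0,0]
    - [0,0,0]
    - [0,0,0]
    - [0,0,0]
    - [0,0,0]
    - [0,0,0]
    - [0,0,0]
  hand: [0,0,0,0,0,0,0,0,0,0]

```text
time_s: 5.5
position: [0.5459, 0.2896, 0.0338]
tool_rot: [[-0.999, -0.042, -0.001], [-0.042, 0.999, -0.0], [0.001, -0.0, -1.0]]
ft_force: [-0.6, -0.5, -1.2]
grip_width: 0.0319
gripper_force: 59.7
```

```bash
python3 -c "
from h import *
for i in range(3): get_image('top')
b=get_image('scene');cv2.imwrite('pics/scene2.png',b)"; python3 plan.py .544 .2885 .0175 2.3
```

```text
t 5.7 P [0.5471 0.2881 0.0352] psi 2.25 F [ 0.1  0.3 -1.2] w 0.0321 q6 -75.0 tilt [ 5.e-04 -1.e-04 -1.e+00]
turn units [-0.001  0.004 -0.009] then offset units [0.077 0.014 0.442]
```

>>> drive_tool:
  offset:
    - [0.07,0,0.1]
    - [0,0,0.08]
    - [0,0,0.06]
    - [0,0,0.05]
    - [0,0,0.04]
    - [0,0,0.03]
    - [0,0,0.03]
    - [0,0,0.02]
    - [0,0,0]
    - [0,0,0]
  turn:
    - [0,0,0]
    - [0,0,0]
    - [0,0,0]
    - [0,0,0]
    - [0,0,0]
    - [0,0,0]
    - [0,0,0]
    - [0,0,0]
    - [0,0,0]
    - [0,0,0]
  hand: [0,0,0,0,0,0,0,0,0,0]

```text
time_s: 6.95
position: [0.5436, 0.289, 0.0194]
tool_rot: [[-0.999, -0.041, 0.001], [-0.041, 0.999, 0.0], [-0.001, 0.0, -1.0]]
ft_force: [-2.4, -1.8, 6.2]
grip_width: 0.0317
gripper_force: 60.5
```

```bash
python3 - <<'E'
from h import *
b=get_image('scene');cv2.imwrite('pics/scene2.png',b)
cv2.imwrite('pics/c6.png',cv2.resize(b[165:225,110:220],None,fx=7,fy=7,interpolation=cv2.INTER_CUBIC))
E
python3 plan.py
```

```text
t 7.0 P [0.5436 0.2889 0.0194] psi 2.33 F [-2.3 -1.   6.8] w 0.0319 q6 -75.0 tilt [ 6.e-04  1.e-04 -1.e+00]
```

View pics/c6.png

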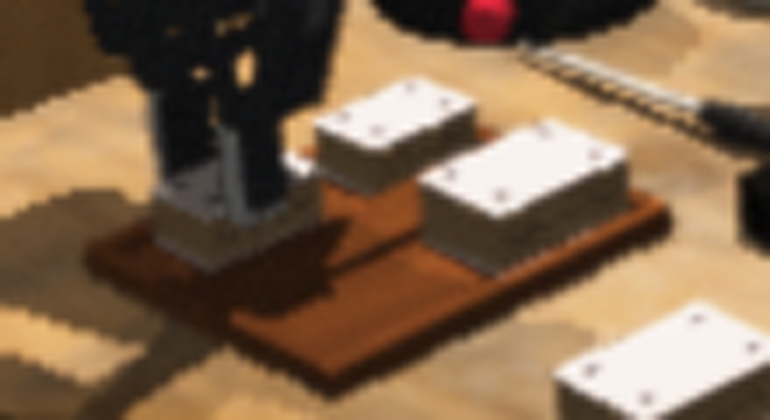

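>>> drive_tool:
  offset:
    - [0,0,0]
    - [0,0,0]
    - [0,0,0]
    - [0,0,0]
    - [0,0,-0.3]
    - [0,0,-0.6]
    - [0,0,-0.8]
    - [0,0,-0.8]
    - [0,-1,0]
    - [0,-1,0]
  turn:
    - [0,0,0]
    - [0,0,0]
    - [0,0,0]
    - [0,0,0]
    - [0,0,0]
    - [0,0,0]
    - [0,0,0]
    - [0,0,0]
    - [0,0,0]
    - [0,0,0]
  hand: [0.6,0.6,0.6,0.6,0.6,0.6,0.6,1,1,1]

```text
time_s: 8.25
position: [0.5469, 0.2083, 0.1198]
tool_rot: [[-0.999, -0.042, 0.002], [-0.042, 0.999, 0.0], [-0.002, 0.0, -1.0]]
ft_force: [0.5, -0.8, 0.2]
grip_width: 0.0857
gripper_force: 0.0
```

```bash
python3 plan.py .5685 .088 .06 -0.8
```

```text
t 8.25 P [0.5469 0.2083 0.1198] psi 2.38 F [ 0.5 -0.8  0.2] w 0.0857 q6 -83.0 tilt [ 1.9e-03  2.0e-04 -1.0e+00]
turn units [0.002 0.018 0.53 ] then offset units [-0.582 -3.     1.496]
```

>>> drive_tool:
  offset:
    - [0,0,0]
    - [-0.18,-0.9,0]
    - [-0.2,-1,0.2]
    - [-0.2,-0.8,0.5]
    - [0,-0.3,0.5]
    - [0,0,0.3]
    - [0,0,0]
    - [0,0,0]
    - [0,0,0]
    - [0,0,0]
  turn:
    - [0,0,0.53]
    - [0,0,0]
    - [0,0,0]
    - [0,0,0]
    - [0,0,0]
    - [0,0,0]
    - [0,0,0]
    - [0,0,0]
    - [0,0,0]
    - [0,0,0]
  hand: [1,1,1,1,1,1,1,1,1,1]

```text
time_s: 9.5
position: [0.5683, 0.0889, 0.059]
tool_rot: [[-1.0, 0.015, 0.001], [0.015, 1.0, -0.0], [-0.001, -0.0, -1.0]]
ft_force: [-0.1, 0.1, -0.2]
grip_width: 0.0854
gripper_force: 0.0
```

```bash
python3 - <<'E'
from h import *
for n in("top","scene"):
    b=get_image(n);cv2.imwrite(f'pics/{n}3.png',b)
    for h in(.027,.031,.026): print(n,h,moulds(n,b,h,(.48,.70,-.12,.34)))
E
python3 plan.py .5685 .088 .010 -0.8
```

```text
top 0.027 [[0.5502, 0.2909, np.float64(1.3), 52.0, 35.6], [0.5611, -0.0634, np.float64(4.5), 77.4, 52.5], [0.6218, 0.2926, np.float64(2.0), 52.1, 35.1], [0.567, 0.1377, np.float64(89.7), 208.6, 174.3]]
top 0.031 [[0.5501, 0.2897, np.float64(1.7), 52.0, 35.5], [0.5607, -0.063, np.float64(4.6), 77.1, 52.3], [0.6214, 0.2913, np.float64(2.2), 52.0, 34.9], [0.5668, 0.1372, np.float64(89.6), 207.6, 173.8]]
top 0.026 [[0.5502, 0.2912, np.float64(1.5), 52.0, 35.7], [0.5611, -0.0636, np.float64(4.8), 77.6, 52.5], [0.6221, 0.2927, np.float64(2.6), 52.4, 35.1], [0.567, 0.1379, np.float64(89.5), 208.7, 174.9]]
scene 0.027 [[0.5466, 0.2846, np.float64(1.3), 54.0, 42.2], [0.5877, 0.097, np.float64(-87.3), 78.3, 67.6], [0.5746, -0.0631, np.float64(5.6), 107.1, 53.5], [0.613, 0.2175, np.float64(-90.0), 50.0, 49.0], [0.6183, 0.2852, np.float64(4.2), 55.8, 41.8]]
scene 0.031 [[0.5422, 0.2776, np.float64(1.6), 53.9, 41.4], [0.583, 0.0915, np.float64(-86.6), 77.3, 66.9], [0.5699, -0.0671, np.float64(5.9), 106.5, 52.8], [0.6083, 0.2108, np.float64(6.8), 53.7, 44.9], [0.6135, 0.2783, np.float64(4.6), 55.5, 41.0]]
scene 0.026 [[0.5479, 0.2863, np.float64(1.6), 54.5, 41.9], [0.5892, 0.098, np.float64(-86.6), 78.3, 67.4], [0.5758, -0.0621, np.float64(5.7), 107.6, 53.6], [0.6146, 0.2188, np.float64(7.1), 54.5, 45.4], [0.6198, 0.2868, np.float64(4.2), 55.9, 41.8]]
t 9.6 P [0.5682 0.0888 0.0587] psi -0.85 F [0.  0.2 0.2] w 0.0856 q6 -92.0 tilt [ 3.e-04 -0.e+00 -1.e+00]
turn units [-0.     0.003 -0.008] then offset units [-0.007 -0.02   1.218]
```

>>> drive_tool:
  offset:
    - [0,-0.04,0.4]
    - [0,0,0.4]
    - [0,0,0.3]
    - [0,0,0.12]
    - [0,0,0]
    - [0,0,0]
    - [0,0,0]
    - [0,0,0]
    - [0,0,0]
    - [0,0,0]
  turn:
    - [0,0,0]
    - [0,0,0]
    - [0,0,0]
    - [0,0,0]
    - [0,0,0]
    - [0,0,0]
    - [0,0,0]
    - [0,0,0]
    - [0,0,0]
    - [0,0,0]
  hand: [1,1,1,1,1,0,0,0,0,0]

```text
time_s: 10.85
position: [0.5685, 0.0871, 0.0104]
tool_rot: [[-1.0, 0.015, 0.001], [0.015, 1.0, -0.0], [-0.001, 0.0, -1.0]]
ft_force: [-1.2, -0.1, 5.8]
grip_width: 0.0404
gripper_force: 62.0
```

```bash
python3 plan.py .548 .2132 .034 2.3
```

```text
t 10.85 P [0.5685 0.0871 0.0104] psi -0.86 F [-1.2 -0.1  5.8] w 0.0404 q6 -92.0 tilt [ 0.0013 -0.     -1.    ]
turn units [-0.     0.012 -0.526] then offset units [ 0.386  3.171 -0.589]
```

>>> drive_tool:
  offset:
    - [0,0,-0.4]
    - [0,0,-0.7]
    - [0,0,-0.3]
    - [0.1,0.8,0]
    - [0.12,0.95,0]
    - [0.1,0.9,0]
    - [0.06,0.52,0.3]
    - [0,0,0.4]
    - [0,0,0.2]
    - [0,0,0]
  turn:
    - [0,0,0]
    - [0,0,0]
    - [0,0,-0.53]
    - [0,0,0]
    - [0,0,0]
    - [0,0,0]
    - [0,0,0]
    - [0,0,0]
    - [0,0,0]
    - [0,0,0]
  hand: [0,0,0,0,0,0,0,0,0,0]

```text
time_s: 12.1
position: [0.5478, 0.212, 0.0288]
tool_rot: [[-0.999, -0.039, -0.002], [-0.039, 0.999, -0.0], [0.002, -0.0, -1.0]]
ft_force: [0.1, 0.1, -0.9]
grip_width: 0.0403
gripper_force: 61.2
```

```bash
python3 -c "
from h import *
for i in range(3): get_image('top')"; python3 plan.py .5485 .2132 .0154 2.3
```

```text
t 12.25 P [0.5483 0.2126 0.0301] psi 2.27 F [-0.3  0.  -0.4] w 0.0405 q6 -83.0 tilt [ 7.e-04  1.e-04 -1.e+00]
turn units [ 0.001  0.007 -0.005] then offset units [-0.006  0.015  0.367]
```

>>> drive_tool:
  offset:
    - [0,0.01,0.1]
    - [0,0,0.08]
    - [0,0,0.06]
    - [0,0,0.04]
    - [0,0,0.03]
    - [0,0,0.03]
    - [0,0,0.02]
    - [0,0,0]
    - [0,0,0]
    - [0,0,0]
  turn:
    - [0,0,0]
    - [0,0,0]
    - [0,0,0]
    - [0,0,0]
    - [0,0,0]
    - [0,0,0]
    - [0,0,0]
    - [0,0,0]
    - [0,0,0]
    - [0,0,0]
  hand: [0,0,0,0,0,0,0,0,0,0]

```text
time_s: 13.5
position: [0.5478, 0.2135, 0.0154]
tool_rot: [[-0.999, -0.041, 0.0], [-0.041, 0.999, 0.0], [-0.0, 0.0, -1.0]]
ft_force: [-0.7, 0.4, 1.5]
grip_width: 0.0403
gripper_force: 61.4
```

>>> drive_tool:
  offset:
    - [0,0,0]
    - [0,0,0]
    - [0,0,0]
    - [0,0,-0.3]
    - [0,0,-0.6]
    - [0,0,-0.9]
    - [0,0,-0.5]
    - [0,-0.8,0]
    - [0,-1,0]
    - [0,-1,0]
  turn:
    - [0,0,0]
    - [0,0,0]
    - [0,0,0]
    - [0,0,0]
    - [0,0,0]
    - [0,0,0]
    - [0,0,0]
    - [0,0,0]
    - [0,0,0]
    - [0,0,-0.39]
  hand: [0.68,0.68,0.68,0.68,0.68,0.68,1,1,1,1]

```text
time_s: 14.75
position: [0.5524, 0.1006, 0.1083]
tool_rot: [[-0.997, -0.083, 0.001], [-0.083, 0.997, -0.0], [-0.001, -0.0, -1.0]]
ft_force: [-0.2, -0.7, 0.2]
grip_width: 0.0855
gripper_force: 0.0
```

```bash
python3 plan.py .538 -.0668 .06 4.7
```

```text
t 14.75 P [0.5524 0.1006 0.1083] psi 4.74 F [-0.2 -0.7  0.2] w 0.0855 q6 -96.0 tilt [ 0.0011 -0.     -1.    ]
turn units [-0.001  0.011  0.007] then offset units [ 0.702 -4.141  1.208]
```

>>> drive_tool:
  offset:
    - [0.15,-0.8,0]
    - [0.2,-1,0]
    - [0.2,-1,0]
    - [0.15,-0.9,0.3]
    - [0,-0.44,0.4]
    - [0,0,0.4]
    - [0,0,0.1]
    - [0,0,0]
    - [0,0,0]
    - [0,0,0]
  turn:
    - [0,0,0]
    - [0,0,0]
    - [0,0,0]
    - [0,0,0]
    - [0,0,0]
    - [0,0,0]
    - [0,0,0]
    - [0,0,0]
    - [0,0,0]
    - [0,0,0]
  hand: [1,1,1,1,1,1,1,1,1,1]

```text
time_s: 16.0
position: [0.5381, -0.0656, 0.0598]
tool_rot: [[-0.997, -0.082, 0.001], [-0.082, 0.997, -0.0], [-0.001, -0.0, -1.0]]
ft_force: [-0.1, -0.4, 0.1]
grip_width: 0.0853
gripper_force: 0.0
```

```bash
python3 - <<'E'
from h import *
a=get_image("top");cv2.imwrite('pics/top4.png',a)
for h in(.027,.031): print(h,moulds("top",a,h,(.48,.70,-.12,.34)))
b=get_image("scene");cv2.imwrite('pics/scene4.png',b)
o=np.hstack([cv2.resize(a[195:270,140:210],None,fx=5.5,fy=5.5,interpolation=cv2.INTER_CUBIC),cv2.resize(b[160:235,115:190],None,fx=5.5,fy=5.5,interpolation=cv2.INTER_CUBIC)])
cv2.imwrite('pics/c7.png',o)
E
python3 plan.py .538 -.0668 .006 4.7
```

```text
0.027 [[0.4912, 0.0915, np.float64(-90.0), 107.0, 21.5], [0.5502, 0.2908, np.float64(1.3), 52.0, 35.9], [0.5487, 0.2164, np.float64(1.9), 64.6, 44.7], [0.5385, -0.0723, np.float64(-18.4), 159.5, 112.4], [0.6219, 0.2925, np.float64(2.4), 52.1, 35.2], [0.6206, 0.2192, np.float64(1.7), 64.9, 43.2]]
0.031 [[0.4912, 0.0915, np.float64(-90.0), 107.0, 21.5], [0.5501, 0.2897, np.float64(1.8), 52.1, 35.6], [0.5487, 0.2157, np.float64(1.9), 64.5, 44.2], [0.5383, -0.0721, np.float64(-18.3), 158.9, 112.5], [0.6214, 0.2912, np.float64(2.7), 52.0, 35.0], [0.6202, 0.2184, np.float64(1.8), 64.8, 43.0]]
t 16.1 P [ 0.538  -0.0656  0.0597] psi 4.67 F [ 0.5  0.6 -0.3] w 0.0854 q6 -114.0 tilt [ 5.e-04 -2.e-04 -1.e+00]
turn units [-0.002  0.005 -0.004] then offset units [ 0.003 -0.03   1.341]
```

View pics/c7.png

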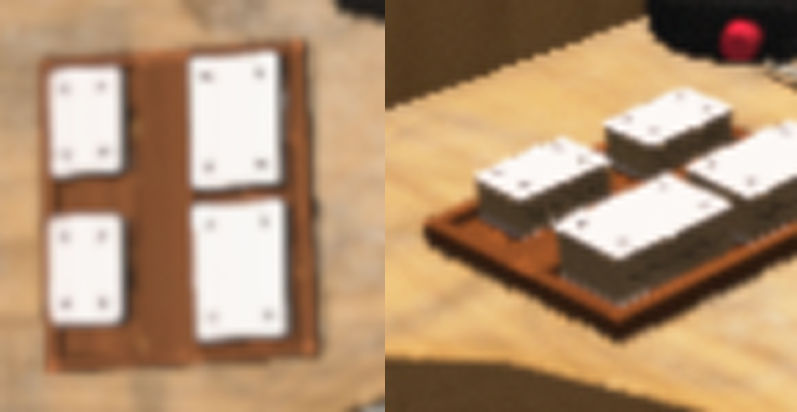

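>>> drive_tool:
  offset:
    - [0,-0.03,0.4]
    - [0,0,0.5]
    - [0,0,0.3]
    - [0,0,0.14]
    - [0,0,0]
    - [0,0,0]
    - [0,0,0]
    - [0,0,0]
    - [0,0,0]
    - [0,0,0]
  turn:
    - [0,0,0]
    - [0,0,0]
    - [0,0,0]
    - [0,0,0]
    - [0,0,0]
    - [0,0,0]
    - [0,0,0]
    - [0,0,0]
    - [0,0,0]
    - [0,0,0]
  hand: [1,1,1,1,1,0,0,0,0,0]
  newtons: 90

```text
time_s: 17.35
position: [0.5384, -0.067, 0.0067]
tool_rot: [[-0.997, -0.081, 0.001], [-0.081, 0.997, -0.0], [-0.001, -0.001, -1.0]]
ft_force: [-1.6, 1.0, 6.2]
grip_width: 0.0482
gripper_force: 93.8
```

```bash
python3 plan.py; python3 - <<'E'
from inj import *
# refine: corners located manually in c3 overlay; pot disc z,r free
def f2(q):
    out=[]
    for n,P,o in obs:
        P=list(P)
        if P[2]>.15:P[2]=q[3]
        out.append(proj(n,T(q,P))[0]+(sh if n=="scene" else 0)-o)
    return np.concatenate(out)
r=least_squares(f2,[*p,.16],loss="soft_l1");print(r.x[:2].round(4),np.degrees(r.x[2]).round(2),r.x[3].round(4));print(f2(r.x).reshape(-1,2).round(1).tolist())
# line detection on guard top edges / rods / base plate edges in top view, rectified at z
im=cv2.imread("pics/top0.png")
for z,nm in((.0965,"guard"),(.008,"base")):
    R=rect("top",im,z,.58,.75,-.32,-.14,.5);g=cv2.cvtColor(R,cv2.COLOR_BGR2GRAY)
    L=cv2.createLineSegmentDetector().detect(g)[0][:,0]
    for l in L:
        n=np.hypot(l[2]-l[0],l[3]-l[1])*.5
        if n>35:
            a=[.75-l[1]*.0005,-.14-l[0]*.0005,.75-l[3]*.0005,-.14-l[2]*.0005]
            print(nm,np.round(a,4),"len",n.round(),"ang",np.degrees(np.arctan2(a[3]-a[1],a[2]-a[0])).round(1)%90)
E
```

```text
t 17.35 P [ 0.5384 -0.067   0.0067] psi 4.66 F [-1.6  1.   6.2] w 0.0482 q6 -114.0 tilt [ 1.4e-03 -5.0e-04 -1.0e+00]
scene shift px [0.4  1.51] [0.46 0.2 ]
[ 0.6299 -0.2218] -13.45 0.1586
[[0.5, -0.2], [0.2, 0.5], [1.1, 0.1], [-1.0, -1.7], [0.9, -1.1], [-0.6, 0.1]]
guard [ 0.6834 -0.1936  0.6675 -0.2651] len 73.0 ang 77.4
guard [ 0.6368 -0.1954  0.6254 -0.2463] len 52.0 ang 77.4
guard [ 0.7066 -0.1908  0.6613 -0.1811] len 46.0 ang 78.0
guard [ 0.6874 -0.1603  0.625  -0.1466] len 64.0 ang 77.600006
guard [ 0.6264 -0.186   0.6143 -0.2426] len 58.0 ang 77.8
guard [ 0.6208 -0.2426  0.6327 -0.1895] len 54.0 ang 77.4
guard [ 0.7402 -0.1813  0.7023 -0.1728] len 39.0 ang 77.399994
guard [ 0.6264 -0.2643  0.6896 -0.2786] len 65.0 ang 77.2
base [ 0.701  -0.2168  0.6835 -0.2955] len 81.0 ang 77.5
base [ 0.7142 -0.2991  0.7112 -0.254 ] len 45.0 ang 3.800003
base [ 0.6485 -0.223   0.6363 -0.2784] len 57.0 ang 77.6
base [ 0.7269 -0.2133  0.6764 -0.2025] len 52.0 ang 77.899994
base [ 0.7055 -0.1796  0.6368 -0.1644] len 70.0 ang 77.600006
base [ 0.6382 -0.2082  0.6249 -0.2701] len 63.0 ang 77.9
base [ 0.6319 -0.2707  0.6451 -0.212 ] len 60.0 ang 77.4
base [ 0.6382 -0.2944  0.7078 -0.3102] len 71.0 ang 77.2
```

```bash
python3 - <<'E'
from h import *
im=cv2.imread("pics/top0.png");a=np.radians(-12.5);c,s=np.cos(a),np.sin(a);O=np.array([.63,-.2215])
def strip(z,u,v):  # local rect: u along, v lateral
    U,V=np.meshgrid(u,v,indexing="ij");P=np.c_[O[0]+c*U.ravel()-s*V.ravel(),O[1]+s*U.ravel()+c*V.ravel(),np.full(U.size,z)]
    p=proj("top",P).astype(np.float32).reshape(U.shape+(2,));return cv2.remap(im,p[...,0],p[...,1],cv2.INTER_LINEAR).astype(int)
v=np.arange(-.075,.0751,.0005)
S=strip(.06,np.arange(.015,.055,.001),v);y=(S[...,2]-S[...,0]);w=np.clip(y-60,0,None)*(np.abs(v)<.02)
print("nozzle lateral mm",1000*(w*v).sum()/w.sum(), [round(1000*(r*v).sum()/r.sum(),1) for r in w if r.sum()>300])
g=strip(.098,np.arange(.012,.045,.001),v).mean(2).mean(0)
print("rods z98",[(round(v[i]*1000,1),int(g[i])) for i in range(0,len(v),4)])
g=strip(.098,np.arange(-.012,.013,.001),v[::3][15:-15]).mean(2).mean(1);print("guard along",dict(zip(range(-12,13),g.astype(int).tolist())))
g=strip(.098,np.arange(.001,.005,.001),v).mean(2).mean(0)
print("guardtop",[(round(v[i]*1000,1),int(g[i])) for i in range(0,len(v),4) if abs(abs(v[i])-.05)<.015])
E
```

```text
nozzle lateral mm -0.2502167142902317 [np.float64(0.3), np.float64(0.4), np.float64(0.3), np.float64(0.2), np.float64(0.2), np.float64(0.1), np.float64(0.0), np.float64(-0.1), np.float64(-0.1), np.float64(-0.2), np.float64(-0.3), np.float64(-0.4), np.float64(-0.4), np.float64(-0.5), np.float64(-0.5), np.float64(-0.4), np.float64(-0.4), np.float64(-0.4), np.float64(-0.1), np.float64(0.1), np.float64(-0.1), np.float64(-0.4), np.float64(-0.6), np.float64(-0.7), np.float64(-1.3)]
rods z98 [(np.float64(-75.0), 149), (np.float64(-73.0), 148), (np.float64(-71.0), 148), (np.float64(-69.0), 147), (np.float64(-67.0), 147), (np.float64(-65.0), 148), (np.float64(-63.0), 148), (np.float64(-61.0), 148), (np.float64(-59.0), 148), (np.float64(-57.0), 148), (np.float64(-55.0), 147), (np.float64(-53.0), 148), (np.float64(-51.0), 148), (np.float64(-49.0), 149), (np.float64(-47.0), 149), (np.float64(-45.0), 155), (np.float64(-43.0), 179), (np.float64(-41.0), 212), (np.float64(-39.0), 224), (np.float64(-37.0), 207), (np.float64(-35.0), 175), (np.float64(-33.0), 169), (np.float64(-31.0), 185), (np.float64
[... 1624 characters left out ...]
-61.0), 141), (np.float64(-59.0), 142), (np.float64(-57.0), 143), (np.float64(-55.0), 143), (np.float64(-53.0), 144), (np.float64(-51.0), 149), (np.float64(-49.0), 162), (np.float64(-47.0), 191), (np.float64(-45.0), 198), (np.float64(-43.0), 196), (np.float64(-41.0), 193), (np.float64(-39.0), 198), (np.float64(-37.0), 205), (np.float64(35.0), 205), (np.float64(37.0), 202), (np.float64(39.0), 207), (np.float64(41.0), 215), (np.float64(43.0), 220), (np.float64(45.0), 214), (np.float64(47.0), 193), (np.float64(49.0), 158), (np.float64(51.0), 135), (np.float64(53.0), 125), (np.float64(55.0), 120), (np.float64(57.0), 120), (np.float64(59.0), 138), (np.float64(61.0), 175), (np.float64(63.0), 211)]
```

>>> drive_tool:
  offset:
    - [0,0,-0.4]
    - [0,0,-0.7]
    - [0,0,-0.2]
    - [0,0,0]
    - [0,-0.5,0]
    - [0,-0.8,0]
    - [0,-0.8,0]
    - [0,-0.5,0]
    - [0,0,0]
    - [0,0,0]
  turn:
    - [0,0,0]
    - [0,0,0.8]
    - [0,0,1]
    - [0,0,1]
    - [0,0,0.06]
    - [0,0,0]
    - [0,0,0]
    - [0,0,0]
    - [0,0,0]
    - [0,0,0]
  hand: [0,0,0,0,0,0,0,0,0,0]

```text
time_s: 18.6
position: [0.5156, -0.168, 0.0578]
tool_rot: [[-0.976, 0.216, -0.0], [0.216, 0.976, 0.0], [0.0, 0.0, -1.0]]
ft_force: [0.1, 0.1, -1.5]
grip_width: 0.0485
gripper_force: 93.1
```

```bash
python3 plan.py .5424 -.2045 .0517 -12.5
```

```text
t 18.6 P [ 0.5156 -0.168   0.0578] psi -12.47 F [ 0.1  0.1 -1.5] w 0.0485 q6 -108.0 tilt [-2.e-04  4.e-04 -1.e+00]
turn units [ 0.003 -0.003  0.005] then offset units [-0.853 -0.746  0.152]
```

>>> drive_tool:
  offset:
    - [0,-0.4,0]
    - [-0.1,-0.35,0.05]
    - [-0.3,0,0.05]
    - [-0.3,0,0.05]
    - [-0.15,0,0]
    - [0,0,0]
    - [0,0,0]
    - [0,0,0]
    - [0,0,0]
    - [0,0,0]
  turn:
    - [0,0,0]
    - [0,0,0]
    - [0,0,0]
    - [0,0,0]
    - [0,0,0]
    - [0,0,0]
    - [0,0,0]
    - [0,0,0]
    - [0,0,0]
    - [0,0,0]
  hand: [0,0,0,0,0,0,0,0,0,0]

```text
time_s: 19.85
position: [0.5422, -0.2051, 0.0518]
tool_rot: [[-0.976, 0.216, -0.0], [0.216, 0.976, -0.0], [0.0, -0.0, -1.0]]
ft_force: [0.5, 0.2, -0.7]
grip_width: 0.0484
gripper_force: 93.1
```

```bash
cat >ax.py <<'E'
from h import *
a=np.radians(-12.5);o=observe();P=np.array(o["position"])-[.6283,-.2235,0]
u=np.array([np.cos(a),np.sin(a)]);v=np.array([-u[1],u[0]]);F=np.array(o["ft_force"])
print("along %.1f lat %.1f base %.1f mm"%(1e3*P[:2]@u,1e3*P[:2]@v,1e3*P[2]-6.7),"F along/lat/z",(F[:2]@u).round(1),(F[:2]@v).round(1),F[2].round(1),"M",np.round(o["wrist_torque"],2),"t",round(o["time_s"],2))
E
python3 ax.py; python3 plan.py .5424 -.2045 .0517 -12.5; python3 - <<'E'
from inj import *
b=get_image("scene");cv2.imwrite("pics/scene5.png",b);x0,y0=295,190;S=7
o=cv2.resize(b[y0:y0+85,x0:x0+100],None,fx=S,fy=S,interpolation=cv2.INTER_CUBIC)
def dr(q,l,col):
    u=((proj("scene",T(q,l))+s2-[x0,y0]+.43)*S).round().astype(np.int32);cv2.polylines(o,[u],True,col,1)
# scene camera shift relative to the true frame (bias 2,2.1 mm in top)
s2=sh+(proj("scene",[.58,-.1,.04])-proj("scene",[.578,-.1021,.04]))[0]
q=[.6283,-.2235,np.radians(-12.5)]
for x,w,h0,h1 in((0,.026,.044,.076),(0,.048,.0,.098),(-.009,.031,.039,.081)):dr(q,[(x,w,h0),(x,-w,h0),(x,-w,h1),(x,w,h1)],(0,0,255))
s=observe();P=s["position"];m=[P[0],P[1],np.radians(-12.5)];z=P[2]-.0067
for x in(.058,-.016):dr(m,[(x,.025,z),(x,-.025,z),(x,-.025,z+.03),(x,.025,z+.03)],(0,255,0))
cv2.imwrite("pics/c8.png",o);print(s2)
E
```

```text
along -88.0 lat -0.7 base 45.1 mm F along/lat/z 0.5 0.3 -0.7 M [ 0.04 -0.05 -0.05] t 19.85
t 19.85 P [ 0.5422 -0.2051  0.0518] psi -12.5 F [ 0.5  0.2 -0.7] w 0.0484 q6 -110.0 tilt [-0. -0. -1.]
turn units [-0. -0. -0.] then offset units [-0.001  0.016  0.003]
scene shift px [0.4  1.51] [0.46 0.2 ]
[0.1877106  0.67912549]
```

View pics/c8.png

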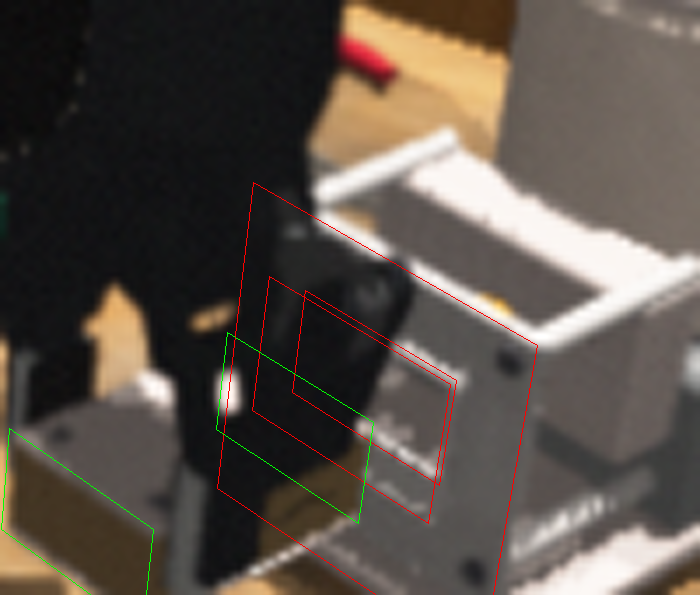

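>>> drive_tool:
  offset:
    - [-0.05,0.016,0]
    - [-0.1,0,0]
    - [-0.12,0,0]
    - [-0.12,0,0]
    - [-0.1,0,0]
    - [-0.08,0,0]
    - [-0.05,0,0]
    - [0,0,0]
    - [0,0,0]
    - [0,0,0]
  turn:
    - [0,0,0]
    - [0,0,0]
    - [0,0,0]
    - [0,0,0]
    - [0,0,0]
    - [0,0,0]
    - [0,0,0]
    - [0,0,0]
    - [0,0,0]
    - [0,0,0]
  hand: [0,0,0,0,0,0,0,0,0,0]

```text
time_s: 21.15
position: [0.5666, -0.2098, 0.0517]
tool_rot: [[-0.976, 0.216, -0.0], [0.216, 0.976, 0.0], [0.0, 0.0, -1.0]]
ft_force: [-0.3, 1.1, -0.9]
grip_width: 0.0478
gripper_force: 93.1
```

```bash
python3 ax.py
```

```text
along -63.2 lat -0.0 base 45.0 mm F along/lat/z -0.5 1.0 -0.9 M [-0.06  0.05 -0.02] t 21.15
```

Face is just inside the mouth, no contact. Continue slowly about 10 mm.

>>> drive_tool:
  offset:
    - [-0.03,0,0]
    - [-0.04,0,0]
    - [-0.04,0,0]
    - [-0.04,0,0]
    - [-0.04,0,0]
    - [-0.04,0,0]
    - [-0.02,0,0]
    - [0,0,0]
    - [0,0,0]
    - [0,0,0]
  turn:
    - [0,0,0]
    - [0,0,0]
    - [0,0,0]
    - [0,0,0]
    - [0,0,0]
    - [0,0,0]
    - [0,0,0]
    - [0,0,0]
    - [0,0,0]
    - [0,0,0]
  hand: [0,0,0,0,0,0,0,0,0,0]

```text
time_s: 22.4
position: [0.5764, -0.212, 0.0518]
tool_rot: [[-0.976, 0.216, 0.0], [0.216, 0.976, -0.0], [-0.0, -0.0, -1.0]]
ft_force: [-1.3, 1.1, -1.5]
grip_width: 0.0482
gripper_force: 93.1
```

```bash
python3 ax.py
```

```text
along -53.1 lat -0.0 base 45.1 mm F along/lat/z -1.5 0.8 -1.5 M [ 0.03  0.03 -0.  ] t 22.4
```

>>> drive_tool:
  offset:
    - [-0.03,0,0]
    - [-0.04,0,0]
    - [-0.05,0,0]
    - [-0.05,0,0]
    - [-0.05,0,0]
    - [-0.05,0,0]
    - [-0.04,0,0]
    - [-0.03,0,0]
    - [0,0,0]
    - [0,0,0]
  turn:
    - [0,0,0]
    - [0,0,0]
    - [0,0,0]
    - [0,0,0]
    - [0,0,0]
    - [0,0,0]
    - [0,0,0]
    - [0,0,0]
    - [0,0,0]
    - [0,0,0]
  hand: [0,0,0,0,0,0,0,0,0,0]

```text
time_s: 23.65
position: [0.5897, -0.2149, 0.0517]
tool_rot: [[-0.976, 0.216, -0.0], [0.216, 0.976, 0.0], [0.0, 0.0, -1.0]]
ft_force: [-0.1, 0.4, -0.8]
grip_width: 0.0483
gripper_force: 93.1
```

```bash
python3 ax.py
```

```text
along -39.6 lat -0.0 base 45.0 mm F along/lat/z -0.2 0.4 -0.8 M [-0.01 -0.01  0.07] t 23.65
```

>>> drive_tool:
  offset:
    - [-0.02,0,0]
    - [-0.02,0,0]
    - [-0.02,0,0]
    - [-0.02,0,0]
    - [-0.02,0,0]
    - [-0.02,0,0]
    - [-0.02,0,0]
    - [0,0,0]
    - [0,0,0]
    - [0,0,0]
  turn:
    - [0,0,0]
    - [0,0,0]
    - [0,0,0]
    - [0,0,0]
    - [0,0,0]
    - [0,0,0]
    - [0,0,0]
    - [0,0,0]
    - [0,0,0]
    - [0,0,0]
  hand: [0,0,0,0,0,0,0,0,0,0]

```text
time_s: 24.9
position: [0.5951, -0.2162, 0.0517]
tool_rot: [[-0.976, 0.216, -0.0], [0.216, 0.976, 0.0], [0.0, 0.0, -1.0]]
ft_force: [0.4, -0.5, -1.7]
grip_width: 0.0482
gripper_force: 93.1
```

```bash
python3 ax.py
```

```text
along -34.0 lat -0.0 base 45.0 mm F along/lat/z 0.5 -0.4 -1.7 M [ 0.05  0.09 -0.02] t 24.9
```

>>> drive_tool:
  offset:
    - [-0.02,0,0]
    - [-0.02,0,0]
    - [-0.02,0,0]
    - [-0.02,0,0]
    - [-0.01,0,0]
    - [-0.01,0,0]
    - [0,0,0]
    - [0,0,0]
    - [0,0,0]
    - [0,0,0]
  turn:
    - [0,0,0]
    - [0,0,0]
    - [0,0,0]
    - [0,0,0]
    - [0,0,0]
    - [0,0,0]
    - [0,0,0]
    - [0,0,0]
    - [0,0,0]
    - [0,0,0]
  hand: [0,0,0,0,0,0,0,0,0,0]

```text
time_s: 26.15
position: [0.599, -0.217, 0.0516]
tool_rot: [[-0.976, 0.216, -0.0], [0.216, 0.976, 0.0], [0.0, 0.0, -1.0]]
ft_force: [-3.4, 0.6, -0.8]
grip_width: 0.048
gripper_force: 93.1
```

```bash
for i in 1 2 3 4; do python3 -c "
from rig import *
get_image('top')";python3 ax.py; done
```

```text
along -30.0 lat 0.0 base 45.0 mm F along/lat/z -4.4 -0.6 -0.8 M [ 0.06  0.67 -0.  ] t 26.2
along -30.0 lat -0.0 base 45.0 mm F along/lat/z -4.4 -0.4 -1.2 M [ 0.13  0.68 -0.02] t 26.25
along -30.0 lat 0.0 base 45.0 mm F along/lat/z -4.6 -0.4 -1.1 M [ 0.15  0.7  -0.02] t 26.3
along -30.0 lat -0.0 base 45.0 mm F along/lat/z -5.2 -0.1 -1.1 M [ 0.09  0.67 -0.02] t 26.35
```

>>> drive_tool:
  offset:
    - [-0.02,0,0]
    - [-0.02,0,0]
    - [-0.02,0,0]
    - [-0.02,0,0]
    - [-0.02,0,0]
    - [0,0,0]
    - [0,0,0]
    - [0,0,0]
    - [0,0,0]
    - [0,0,0]
  turn:
    - [0,0,0]
    - [0,0,0]
    - [0,0,0]
    - [0,0,0]
    - [0,0,0]
    - [0,0,0]
    - [0,0,0]
    - [0,0,0]
    - [0,0,0]
    - [0,0,0]
  hand: [0,0,0,0,0,0,0,0,0,0]

```text
time_s: 27.6
position: [0.6026, -0.2178, 0.0516]
tool_rot: [[-0.976, 0.216, -0.001], [0.216, 0.976, 0.0], [0.001, 0.0, -1.0]]
ft_force: [-6.3, 0.9, 0.0]
grip_width: 0.0483
gripper_force: 93.1
```

```bash
for i in 1 2 3 4 5 6; do python3 -c "
from rig import *
get_image('top')";python3 ax.py; done
```

```text
along -26.3 lat 0.0 base 44.9 mm F along/lat/z -6.7 -0.5 0.2 M [0.15 1.01 0.01] t 27.65
along -26.3 lat 0.0 base 45.0 mm F along/lat/z -6.9 0.1 -0.2 M [0.17 1.   0.02] t 27.7
along -26.3 lat 0.0 base 44.9 mm F along/lat/z -6.1 0.1 -0.6 M [ 0.15  0.92 -0.01] t 27.75
along -26.3 lat -0.0 base 44.9 mm F along/lat/z -6.0 -0.7 0.1 M [ 0.2   0.91 -0.01] t 27.8
along -26.3 lat 0.0 base 44.9 mm F along/lat/z -6.0 -0.3 -0.4 M [0.2  0.96 0.03] t 27.85
along -26.3 lat 0.0 base 44.9 mm F along/lat/z -6.4 -0.7 0.1 M [0.16 0.94 0.01] t 27.9
```

>>> drive_tool:
  offset:
    - [-0.01,0,0]
    - [-0.01,0,0]
    - [-0.01,0,0]
    - [-0.01,0,0]
    - [0,0,0]
    - [0,0,0]
    - [0,0,0]
    - [0,0,0]
    - [0,0,0]
    - [0,0,0]
  turn:
    - [0,0,0]
    - [0,0,0]
    - [0,0,0]
    - [0,0,0]
    - [0,0,0]
    - [0,0,0]
    - [0,0,0]
    - [0,0,0]
    - [0,0,0]
    - [0,0,0]
  hand: [0,0,0,0,0,0,0,0,0,0]

```text
time_s: 29.15
position: [0.604, -0.2181, 0.0517]
tool_rot: [[-0.976, 0.216, -0.002], [0.216, 0.976, 0.0], [0.002, 0.0, -1.0]]
ft_force: [-7.5, 1.2, 0.9]
grip_width: 0.0484
gripper_force: 93.1
```

```bash
for i in 1 2 3 4 5 6; do python3 -c "
from rig import *
get_image('top')";python3 ax.py; done
```

```text
along -24.9 lat 0.0 base 44.9 mm F along/lat/z -7.5 -0.1 0.2 M [ 0.22  1.15 -0.05] t 29.2
along -24.9 lat 0.0 base 44.9 mm F along/lat/z -7.7 -0.2 0.0 M [ 0.17  1.12 -0.04] t 29.25
along -24.9 lat 0.0 base 44.9 mm F along/lat/z -7.2 0.0 -0.5 M [0.17 1.14 0.02] t 29.3
along -24.9 lat 0.0 base 44.9 mm F along/lat/z -7.1 -0.5 0.2 M [ 0.2   1.11 -0.03] t 29.35
along -24.9 lat 0.0 base 44.9 mm F along/lat/z -7.0 0.4 0.1 M [0.18 1.15 0.  ] t 29.4
along -24.9 lat 0.0 base 44.9 mm F along/lat/z -7.1 1.3 0.2 M [ 0.18  1.18 -0.04] t 29.45
```

>>> drive_tool:
  offset:
    - [-0.01,0,0]
    - [-0.01,0,0]
    - [-0.005,0,0]
    - [0,0,0]
    - [0,0,0]
    - [0,0,0]
    - [0,0,0]
    - [0,0,0]
    - [0,0,0]
    - [0,0,0]
  turn:
    - [0,0,0]
    - [0,0,0]
    - [0,0,0]
    - [0,0,0]
    - [0,0,0]
    - [0,0,0]
    - [0,0,0]
    - [0,0,0]
    - [0,0,0]
    - [0,0,0]
  hand: [0,0,0,0,0,0,0,0,0,0]

```text
time_s: 30.7
position: [0.6048, -0.2183, 0.0516]
tool_rot: [[-0.976, 0.216, -0.002], [0.216, 0.976, 0.001], [0.002, 0.0, -1.0]]
ft_force: [-7.5, 1.5, 0.1]
grip_width: 0.0485
gripper_force: 93.1
```

```bash
for i in 1 2 3 4 5 6 7 8; do python3 -c "
from rig import *
get_image('top')";python3 ax.py; done; python3 - <<'E'
from h import *
# travel seen by the scene camera? mould rear end position via top view
a=get_image("top");print([m for m in moulds("top",a,.031,(.48,.70,.18,.34))])
E
```

```text
along -24.0 lat 0.0 base 44.9 mm F along/lat/z -8.2 -1.3 0.3 M [0.23 1.21 0.03] t 30.75
along -24.1 lat 0.0 base 44.9 mm F along/lat/z -7.8 -0.3 0.9 M [ 0.23  1.24 -0.03] t 30.8
along -24.1 lat 0.0 base 44.9 mm F along/lat/z -7.6 -0.2 1.2 M [ 0.17  1.2  -0.03] t 30.85
along -24.1 lat 0.0 base 44.9 mm F along/lat/z -8.4 1.0 -0.0 M [0.19 1.23 0.01] t 30.9
along -24.0 lat 0.0 base 44.9 mm F along/lat/z -7.9 -0.7 0.9 M [ 0.19  1.25 -0.01] t 30.95
along -24.1 lat 0.0 base 44.9 mm F along/lat/z -7.8 -0.1 1.5 M [ 0.21  1.18 -0.03] t 31.0
along -24.0 lat 0.0 base 44.9 mm F along/lat/z -7.8 -0.1 0.3 M [ 0.16  1.16 -0.02] t 31.05
along -24.1 lat 0.0 base 44.9 mm F along/lat/z -8.1 -0.1 0.7 M [0.24 1.21 0.02] t 31.1
[[0.5501, 0.2897, np.float64(1.8), 52.1, 35.6], [0.5487, 0.2157, np.float64(1.9), 64.6, 44.3], [0.6214, 0.2913, np.float64(2.3), 52.1, 35.1], [0.6202, 0.2184, np.float64(1.8), 64.8, 43.0]]
```

```bash
python3 -c "
from rig import env
print(env.close_job())"
```

```text
the job is handed in; nothing more can be done
None
```

I handed the job in at about 31 s: the small and medium moulds lie released in the front places of their rows, and the arm still holds the large mould on the nozzle. The push reads about 8 N, which puts the nozzle roughly 6.5 of 8 mm in by its spring force (estimated, not seen directly).

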